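# Weigh a parcel and confirm it on the membrane keypad

## Robot

A 6-joint arm with a two-finger parallel gripper is mounted at the origin on the work surface. World frame = base frame: x ahead of the robot, y to its left, z up, the work surface at z = 0. Lengths are in m, angles in rad, forces in N, time in s.
With the tool pointing down it reaches from about 0.425 to 1.125 m from the base axis. Payload 14.9 kg.
Tool frame: the origin (TCP) lies midway between the tips of the shut fingers; the grasp point (between the pads) lies 19 mm behind it; z points along the fingers, y is the line along which they close (so a half turn about z gives the same grasp; the last joint's range is limited). The gripper opens to 91 mm and grips with 3 to 60 N. Pads are 32 mm wide; open, the fingers measure 118 mm over their backs; the gripper's body (76 mm by 178 mm) begins 60 mm behind the grasp point.
Start: joints at [1.081, 0.379, 1.734, -0, 1.028, -0.033], TCP at [0.309, 0.628, 0.214] pointing down, gripper open.
Joint ranges: [-2.77, 2.77], [-0.74, 2.19], [0, 2.66], [-1.06, 4.2], [0.31, 2.87], [-3.08, 3.08]. Speed limits (rad/s): [1.89, 1.89, 2.39, 3.14, 3.14, 3.14].

## Interface

Orientations are given as a rotation vector (axis times angle).
In Python, from cell import bot gives the robot as it stands.
- The arm moves only by the tool drive_tool, never from a script. Its argument "targets" is a list of rows, each an object of numbers: "claw": the finger opening in mm, from 0 to 91.2; "tx", "ty", "tz": the shift along the world's x, y, z in mm; "spin": the turn about the world's z in rad. A call has 1 to 20 rows; each row is the pose to reach, as a shift and turn from the pose commanded when the call began; what a row does not reach only later rows make up. A row lasts 1/8 s, in which the tool goes at most 62.5 mm and 10.7 degrees, less where a joint would pass 70% of its speed; a pose out of reach is approached as far as the arm can. A call with a gripper value outside its range is refused whole. The fingers move at their own pace and stop on an object; the grip force is fixed at half the most. Time passes only in rows, so rows that repeat a pose let the fingers close. It gives the time, the measured TCP pose, the force, the opening and the grip force at its end, in the units of the state.
- bot.state(): the state, without advancing time (a new reading comes with each control period).
- bot.camera(name): name is "scene" or "side" or "wrist"; returns the picture (420x560x3 uint8, red, green, blue); there is no depth.
- bot.camera_params(name): a dict with "intrinsics" (3x3 intrinsics, pixels), "xyz" and "rotation" of the camera in the world. Camera axes: x right, y down, z forward; pixel columns grow to the right and rows downward; lengths in m; the calibration is good to about 2 mm. A picture is of the moment at which its call begins: read the wrist's pose just before it. camera_params takes no time and is no camera call; for the wrist camera it gives the pose at the moment of the call.
- bot.job_done(): hands the job in; it is judged then, once.
The state is a dict: "clock": time; "joints": joint angles; "dq": joint speeds; "joint_efforts": joint torques, N m; "eef_pos": TCP position; "tcp_rot": TCP orientation; "force": force on the tool from outside, world axes, zero at the start; "torque": the same for the moment, N m; "finger_gap": finger opening in m; "gripper_force": force on a finger pad.
Only numpy, scipy, OpenCV 4.12 (cv2) and the standard library are available. Lean on these libraries where they do the work, as an engineer would, in place of code of your own. Each camera call takes 0.05 s, during which the arm holds its last target. There are 200 camera calls.

## Task

At the parcel counter, take the small blocky carton, the tallest of the three on the rubber mat, and set it down upright in the middle of the scale's metal plate. Then, with the carton left standing there, press the long bar key on the scale's keypad with the fingertips, firmly enough that it registers but without crushing it, and leave the square keys alone.

Things in the scene. Friction and masses are not known exactly. Their poses are not given: they have to be found in the camera images.
- carton: The parcel to weigh: a brown cardboard carton, 80 mm long (its x axis), 50 mm wide (its y axis, the sides to grip) and 60 mm high (z), 0.15 to 0.3 kg. Its origin is the centre of its underside; at the start it stands on a black rubber mat whose top is 4 mm above the table. Two other brown cartons lie on the mat, not to be taken: one flat (110 x 75 x 22 mm), one long and slim (120 x 34 x 34 mm).
- plate (a point): Centre of the top face of the scale's aluminium weighing plate, 58 mm above the table. The plate is 200 mm along its x axis and 240 mm along its y axis, level and rigid. The scale is fixed to the table, its x axis pointing from the keypad to the plate; the black keypad panel lies along the -x side of the plate, its face 51 mm above the table. A dark green display strip lies on the panel between keys and plate.
- bar_key: The key to press: the single long grey bar key at the -y end of the keypad, 60 mm along its y axis, 28 mm along x, pressed straight down. Its origin is the centre of its underside, its top face lies 4 mm above that (54 mm above the table). It is a membrane key that gives at most 2 mm: it starts to give at 2 N, registers at 4 N kept up for 0.2 s and is bottomed at 7 N; above 40 N it would be crushed. It springs back. Its axes are parallel to the plate's.
- square_keys: The other keys, not to be pressed: three grey square keys, 22 mm each, in one row along the y axis at 45 mm spacing, in line with the bar key. Origin: under the middle one. Their tops are 3 mm above the origin. From the end of the bar key to the edge of the nearest square key is 59 mm.
Things that resemble listed ones, but are neither listed nor needed, are in the scene too. What is shaped like the carton but blue or orange is not meant.

How it is judged:
On the way, in this order (a step that is already met when the one before it is completed fails the run):
1. the small blocky carton stands upright on the weighing plate, let go and at rest (x of carton in the frame of plate between -0.06 and 0.06 m and y of carton in the frame of plate between -0.08 and 0.08 m and z of carton in the frame of plate between -0.008 and 0.008 m and angle between carton's own z axis and vertical below 0.15 rad and linear speed of carton below 0.02 m/s and contact force between the fingers and carton below 0.1 N), for 0.2 s.
2. the bar key is pressed by the fingers with at least 4 N for 0.2 s while the carton stands on the plate (contact force between bar_key and the fingers above 4 N and x of carton in the frame of plate between -0.06 and 0.06 m and y of carton in the frame of plate between -0.08 and 0.08 m and z of carton in the frame of plate between -0.008 and 0.008 m and angle between carton's own z axis and vertical below 0.15 rad), for 0.2 s.
At the end, for the whole second after the job is handed in: The carton stands upright (within 8 degrees) and at rest on the weighing plate, its centre within 60 mm of the plate's centre along x and 80 mm along y, after the bar key has registered (x of carton in the frame of plate between -0.06 and 0.06 m and y of carton in the frame of plate between -0.08 and 0.08 m and z of carton in the frame of plate between -0.008 and 0.008 m and angle between carton's own z axis and vertical below 0.15 rad and linear speed of carton below 0.02 m/s); the robot touches nothing.
It fails at once if a square key is pressed (more than 3 N) (contact force between square_keys and anything else above 3 N).
It fails at once if the bar key is crushed (more than 40 N) (contact force between bar_key and anything else above 40 N).
It fails at once if the carton is dropped or thrown (moves faster than 0.7 m/s, out of the gripper) (linear speed of carton above 0.7 m/s and contact force between the fingers and carton below 0.1 N).
It also fails if it takes over 45 s, if anything falls off the work surface, if the arm or the gripper's body presses on something with over 40 N, if the wrist force passes 120 N, or if a joint passes its speed limit or range.

## Working session

There is one attempt and no reset: what is moved stays moved. The work goes in short steps, Python scripts to look and compute and a tool call to move; the robot and the scene stay as the last step left them, time stands still between calls to the robot, and variables do not carry over. Pictures are saved under pics/ and viewed, at most 10 in all, crops included, and the job is handed in when it is done.

Besides the shell and the picture viewer there is one more tool, called after ">>>" as name([rows], argument=value, ...), one row to a line, values as JSON. drive_tool: Moves the arm, as the interface text tells. Its arguments: {"type":"object","properties":{"targets":{"type":"array"}},"required":["targets"]}

```bash
mkdir -p pics; python3 - <<'E'
from cell import bot
import cv2,numpy as np,json
s=bot.state(); print(s['clock'],s['eef_pos'],s['tcp_rot'],s['finger_gap'])
for n in ['scene','side','wrist']:
    p=bot.camera_params(n); im=bot.camera(n)
    cv2.imwrite(f'pics/{n}0.png',im[...,::-1]); np.save(f'pics/{n}0.npy',np.array([p['intrinsics'],p['rotation']]) if np.shape(p['rotation'])==(3,3) else 0)
    print(n,p)
a=[cv2.imread(f'pics/{n}0.png') for n in ['scene','side']]
E
```

```text
0.0 [0.30858699 0.62789707 0.2133226 ] [-7.11253998e-01 -3.05974487e+00  1.61459537e-03] 0.09137784257546523
scene {'intrinsics': array([[524.75249211,   0.        , 280.28046238],
       [  0.        , 524.75249211, 214.28692711],
       [  0.        ,   0.        ,   1.        ]]), 'xyz': array([ 1.05010908, -0.19436127,  1.01335999]), 'rotation': array([-2.17165814, -1.47824543,  0.41861486])}
side {'intrinsics': array([[397.07707393,   0.        , 290.40590095],
       [  0.        , 397.07707393, 208.69936676],
       [  0.        ,   0.        ,   1.        ]]), 'xyz': array([ 0.1261194 , -0.69580757,  0.61180836]), 'rotation': array([-2.12337851,  0.45457809, -0.24122181])}
wrist {'intrinsics': array([[295.4528262 ,   0.        , 285.47485151],
       [  0.        , 295.4528262 , 206.68879672],
       [  0.        ,   0.        ,   1.        ]]), 'xyz': array([0.24271166, 0.65989481, 0.38407402]), 'rotation': array([2.46928535, 1.53734517, 0.20536525])}
```

View pics/scene0.png

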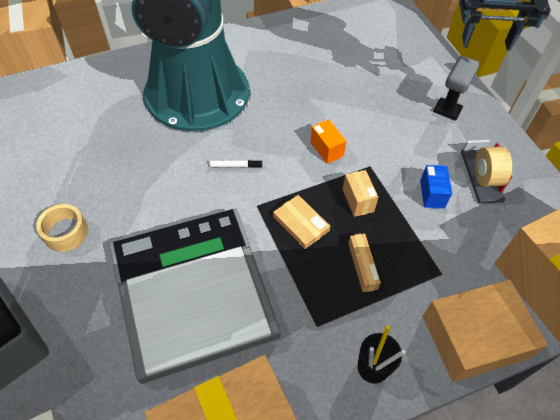

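View pics/side0.png

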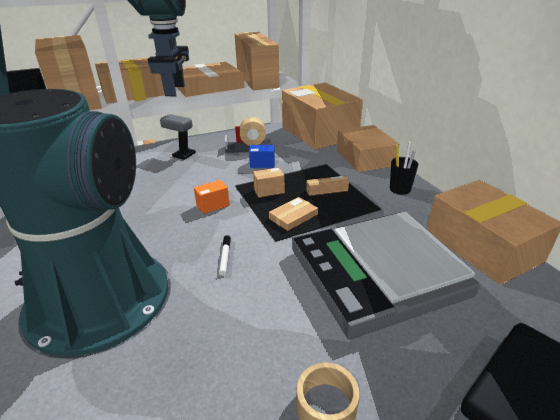

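The scene picture shows the blocky carton at about (360,193), the plate at (200,308), the bar key at (137,246) and the square keys at (184..225, 222..233). In the side view the carton is at (268,182) and the bar key at (349,299). I'll enlarge both.

```bash
python3 - <<'E'
import cv2,numpy as np
s=cv2.imread('pics/scene0.png'); d=cv2.imread('pics/side0.png')
def crop(im,x,y,w,h,k):
    c=cv2.resize(im[y:y+h,x:x+w],None,fx=k,fy=k,interpolation=cv2.INTER_CUBIC)
    for i in range(0,w,10):
        if (x+i)%10==0: cv2.putText(c,str(x+i),(i*k,8),0,.3,(0,0,255)); cv2.line(c,(i*k,10),(i*k,16),(0,0,255),1)
    for j in range(0,h,10): cv2.putText(c,str(y+j),(0,j*k+4),0,.3,(0,0,255)); cv2.line(c,(20,j*k),(26,j*k),(0,0,255),1)
    return c
a=crop(s,330,160,60,60,6); b=crop(d,240,160,60,60,6)
cv2.imwrite('pics/c1.png',np.hstack([a,b]))
a=crop(s,100,200,190,190,3)
b=crop(d,290,210,190,130,4)
cv2.imwrite('pics/c2.png',a);cv2.imwrite('pics/c3.png',b)
E
```

```text
(no output)
```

View pics/c1.png

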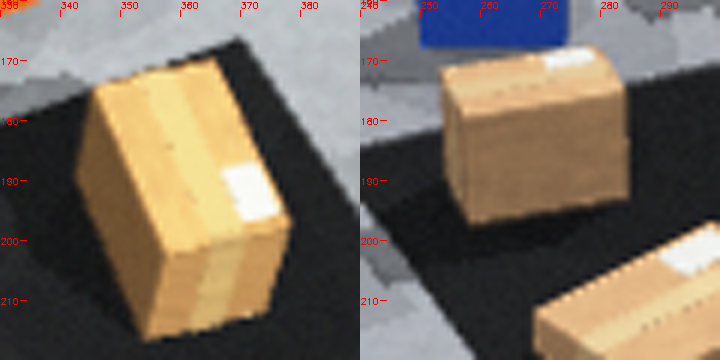

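View pics/c2.png

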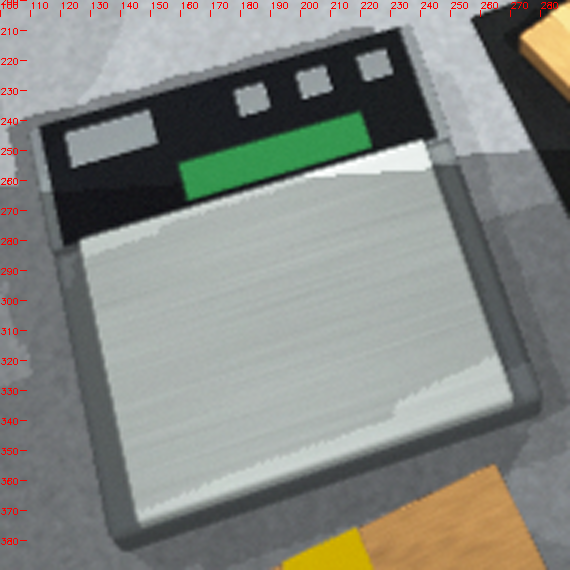

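View pics/c3.png

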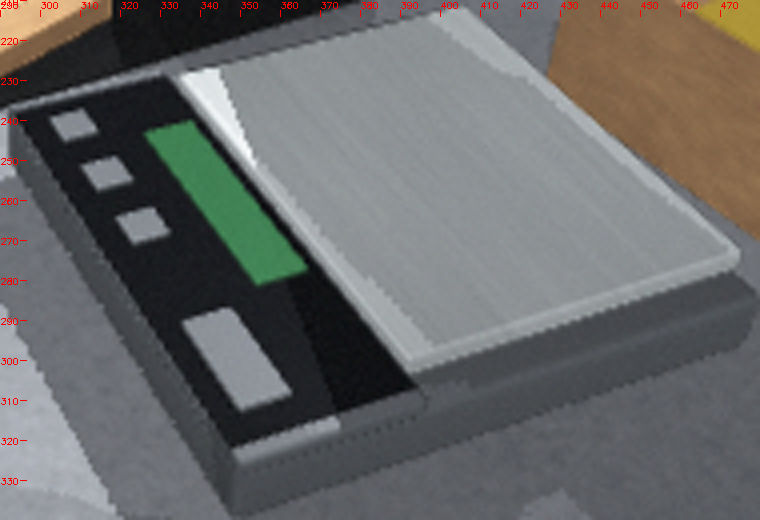

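The crops give the corners of the carton, plate and keys in both views, so I can triangulate.

```bash
cat > h.py <<'E'
import numpy as np,cv2
from scipy.spatial.transform import Rotation as R
from cell import bot
def P(n):
    p=bot.camera_params(n); Rw=R.from_rotvec(p['rotation']).as_matrix().T
    return p['intrinsics']@np.c_[Rw,-Rw@p['xyz']]
def tri(a,b,n='scene',m='side'):
    X=cv2.triangulatePoints(P(n),P(m),np.float64(a).T,np.float64(b).T); return (X[:3]/X[3]).T
E
python3 - <<'E'
from h import *
np.set_printoptions(precision=4,suppress=True)
def show(n,a,b):
    X=tri(a,b); print(n,X,'mean',X.mean(0)); return X
def ang(v): return np.arctan2(v[1],v[0])
c=show('carton top',[(378.2,196.7),(357.3,202),(345.7,174.7),(365.8,170)],[(279.3,167.8),(284.2,174),(257,179.5),(253.7,171.7)])
print('len',np.linalg.norm(np.diff(c[[0,1,2,3,0]],axis=0),axis=1),'long axis',ang(c[0]-c[3]),ang(c[1]-c[2]),'short',ang(c[3]-c[2]),ang(c[0]-c[1]))
show('bottom',[(354.7,216.7),(342.8,190)],[(284.8,193),(258.7,197.3)])
p=show('plate',[(127.3,280),(241.7,247.3),(270.7,334),(146.7,375)],[(393,300.5),(335.5,229),(407,212.5),(474.5,272.5)])
print('len',np.linalg.norm(np.diff(p[[0,1,2,3,0]],axis=0),axis=1),'yaw',ang(p[2]-p[1]),ang(p[3]-p[0]),'y',ang(p[1]-p[0]),ang(p[2]-p[3]))
show('bar',[(122,244.3),(150.7,236.3),(152.7,248),(124,255.7)],[(350,312.7),(335.5,290.5),(348,286.5),(363,307.5)])
show('sq',[(184,233.3),(204.3,227),(224.7,221.3)],[(325.7,266.3),(316.8,253.3),(308.5,241.3)])
s=bot.state();M=R.from_rotvec(s['tcp_rot']).as_matrix();print(s['eef_pos'],'tool y yaw',ang(M[:,1]),'q6',s['joints'])
E
```

```text
carton top [[0.5197 0.2661 0.0613]
 [0.5161 0.2164 0.0644]
 [0.4368 0.2266 0.0602]
 [0.4429 0.2743 0.0613]] mean [0.4789 0.2459 0.0618]
len [0.05   0.08   0.0481 0.0772] long axis -0.10609266678863447 -0.12821850012953728 short 1.4445021402430398 1.4983976922298325
bottom [[0.5164 0.2188 0.0014]
 [0.4383 0.2259 0.0019]] mean [0.4773 0.2223 0.0017]
plate [[ 0.5144 -0.2958  0.0537]
 [ 0.5269 -0.057   0.0542]
 [ 0.7239 -0.0686  0.0531]
 [ 0.7129 -0.3041  0.0537]] mean [ 0.6195 -0.1814  0.0537]
len [0.2391 0.1974 0.2357 0.1986] yaw -0.058828372174713824 -0.04177364710191713 y 1.5187253293022593 1.5239852694670633
bar [[ 0.4272 -0.2874  0.0511]
 [ 0.4303 -0.2271  0.0511]
 [ 0.4587 -0.2295  0.0511]
 [ 0.4556 -0.2887  0.0523]] mean [ 0.443  -0.2582  0.0514]
sq [[ 0.4473 -0.1588  0.05  ]
 [ 0.4487 -0.1143  0.0509]
 [ 0.4508 -0.0691  0.0508]] mean [ 0.4489 -0.1141  0.0506]
[0.3086 0.628  0.2134] tool y yaw 1.1140099945560578 q6 [ 1.0807  0.3793  1.7346  0.      1.0285 -0.0333]
```

>>> drive_tool([
  {"claw":91,"tx":48,"ty":-109,"tz":0,"spin":0.1},
  {"claw":91,"tx":85,"ty":-190,"tz":0,"spin":0.2},
  {"claw":91,"tx":120,"ty":-270,"tz":0,"spin":0.3},
  {"claw":91,"tx":150,"ty":-337,"tz":0,"spin":0.346},
  {"claw":91,"tx":170,"ty":-382,"tz":-40,"spin":0.346},
  {"claw":91,"tx":170,"ty":-382,"tz":-70,"spin":0.346},
  {"claw":91,"tx":170,"ty":-382,"tz":-70,"spin":0.346},
  {"claw":91,"tx":170,"ty":-382,"tz":-70,"spin":0.346},
  {"claw":91,"tx":170,"ty":-382,"tz":-70,"spin":0.346},
  {"claw":91,"tx":170,"ty":-382,"tz":-70,"spin":0.346},
])

```text
clock: 1.4
eef_pos: [0.4788, 0.2474, 0.1446]
tcp_rot: [0.172, 3.136, 0.001]
force: [0.2, 1.1, 1.0]
finger_gap: 0.0907
gripper_force: 0.0
```

```bash
python3 - <<'E'
from h import *
s=bot.state();print(s['clock'],s['eef_pos'],s['tcp_rot'],s['finger_gap'],s['dq'])
p=P('wrist');im=bot.camera('wrist');np.save('pics/w1P.npy',p)
im=np.ascontiguousarray(im[...,::-1])
# predicted carton top corners
c=np.array([.4785,.246,.064]);a=-.11;r=np.array([[np.cos(a),-np.sin(a)],[np.sin(a),np.cos(a)]])
for sx,sy in [(1,1),(1,-1),(-1,-1),(-1,1)]:
    q=p@np.r_[c[:2]+r@[.04*sx,.025*sy],c[2],1];q=q[:2]/q[2];print(q);cv2.circle(im,tuple(int(v) for v in q),2,(255,0,255),-1)
cv2.imwrite('pics/w1.png',im)
E
```

```text
1.4 [0.47882459 0.24736417 0.14462547] [1.71968586e-01 3.13588293e+00 9.26722906e-04] 0.09073321138903542 [ 0.00445083 -0.00209461  0.00099206  0.00117793 -0.00140455 -0.00273525]
[311.65319672 253.47421217]
[257.40060891 253.49084868]
[255.05560336 166.65117387]
[313.8681094  166.65196656]
```

View pics/w1.png

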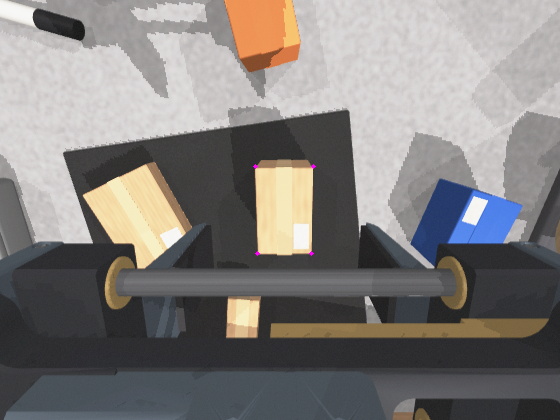

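The predicted corners (255..314, 167..253) lie on the carton's top face and the fingers straddle it, so I'll descend and grip.

>>> drive_tool([
  {"claw":91,"tx":0,"ty":0,"tz":-40,"spin":0},
  {"claw":91,"tx":0,"ty":0,"tz":-80,"spin":0},
  {"claw":91,"tx":0,"ty":0,"tz":-108,"spin":0},
  {"claw":91,"tx":0,"ty":0,"tz":-122,"spin":0},
  {"claw":91,"tx":0,"ty":0,"tz":-122,"spin":0},
  {"claw":91,"tx":0,"ty":0,"tz":-122,"spin":0},
  {"claw":30,"tx":0,"ty":0,"tz":-122,"spin":0},
  {"claw":30,"tx":0,"ty":0,"tz":-122,"spin":0},
  {"claw":30,"tx":0,"ty":0,"tz":-122,"spin":0},
  {"claw":30,"tx":0,"ty":0,"tz":-122,"spin":0},
  {"claw":30,"tx":0,"ty":0,"tz":-122,"spin":0},
  {"claw":30,"tx":0,"ty":0,"tz":-122,"spin":0},
  {"claw":30,"tx":0,"ty":0,"tz":-122,"spin":0},
  {"claw":30,"tx":0,"ty":0,"tz":-122,"spin":0},
])

```text
clock: 3.2
eef_pos: [0.4788, 0.2462, 0.022]
tcp_rot: [-0.174, -3.137, 0.0]
force: [-0.8, -1.7, 3.4]
finger_gap: 0.0496
gripper_force: 30.0
```

>>> drive_tool([
  {"claw":30,"tx":0,"ty":0,"tz":20,"spin":0},
  {"claw":30,"tx":0,"ty":0,"tz":60,"spin":0},
  {"claw":30,"tx":0,"ty":0,"tz":100,"spin":0},
  {"claw":30,"tx":7,"ty":-20,"tz":120,"spin":0},
  {"claw":30,"tx":19,"ty":-58,"tz":120,"spin":0.02},
  {"claw":30,"tx":32,"ty":-98,"tz":120,"spin":0.04},
  {"claw":30,"tx":45,"ty":-138,"tz":120,"spin":0.06},
  {"claw":30,"tx":58,"ty":-178,"tz":120,"spin":0.06},
  {"claw":30,"tx":72,"ty":-218,"tz":120,"spin":0.06},
  {"claw":30,"tx":85,"ty":-258,"tz":120,"spin":0.06},
  {"claw":30,"tx":98,"ty":-298,"tz":120,"spin":0.06},
  {"claw":30,"tx":111,"ty":-338,"tz":120,"spin":0.06},
  {"claw":30,"tx":124,"ty":-378,"tz":120,"spin":0.06},
  {"claw":30,"tx":134,"ty":-408,"tz":115,"spin":0.06},
  {"claw":30,"tx":140,"ty":-424,"tz":105,"spin":0.06},
  {"claw":30,"tx":141,"ty":-427,"tz":90,"spin":0.06},
  {"claw":30,"tx":141,"ty":-427,"tz":75,"spin":0.06},
  {"claw":30,"tx":141,"ty":-427,"tz":65,"spin":0.06},
  {"claw":30,"tx":141,"ty":-427,"tz":65,"spin":0.06},
  {"claw":30,"tx":141,"ty":-427,"tz":65,"spin":0.06},
])

```text
clock: 5.7
eef_pos: [0.62, -0.1805, 0.0873]
tcp_rot: [0.079, 3.14, -0.0]
force: [-0.6, -0.6, -2.4]
finger_gap: 0.0498
gripper_force: 30.0
```

>>> drive_tool([
  {"claw":30,"tx":0,"ty":0,"tz":-5,"spin":0},
  {"claw":30,"tx":0,"ty":0,"tz":-8,"spin":0},
  {"claw":30,"tx":0,"ty":0,"tz":-10,"spin":0},
  {"claw":30,"tx":0,"ty":0,"tz":-10,"spin":0},
  {"claw":30,"tx":0,"ty":0,"tz":-10,"spin":0},
])

```text
clock: 6.32
eef_pos: [0.6198, -0.1808, 0.077]
tcp_rot: [0.08, 3.14, 0.0]
force: [-0.7, 0.2, -2.4]
finger_gap: 0.0498
gripper_force: 30.0
```

>>> drive_tool([
  {"claw":30,"tx":0,"ty":0,"tz":-1,"spin":0},
  {"claw":30,"tx":0,"ty":0,"tz":-1.5,"spin":0},
  {"claw":30,"tx":0,"ty":0,"tz":-1.5,"spin":0},
  {"claw":30,"tx":0,"ty":0,"tz":-1.5,"spin":0},
])

```text
clock: 6.82
eef_pos: [0.6199, -0.1808, 0.076]
tcp_rot: [0.08, 3.14, -0.0]
force: [-3.0, 1.7, 5.3]
finger_gap: 0.0499
gripper_force: 30.0
```

Contact: the force went from -2.4 to +5.3 N. Release, rise and look.

>>> drive_tool([
  {"claw":91,"tx":0,"ty":0,"tz":0,"spin":0},
  {"claw":91,"tx":0,"ty":0,"tz":0,"spin":0},
  {"claw":91,"tx":0,"ty":0,"tz":0,"spin":0},
  {"claw":91,"tx":0,"ty":0,"tz":0,"spin":0},
  {"claw":91,"tx":0,"ty":0,"tz":0,"spin":0},
  {"claw":91,"tx":0,"ty":0,"tz":0,"spin":0},
  {"claw":91,"tx":0,"ty":0,"tz":20,"spin":0},
  {"claw":91,"tx":0,"ty":0,"tz":60,"spin":0},
  {"claw":91,"tx":0,"ty":0,"tz":110,"spin":0},
  {"claw":91,"tx":0,"ty":0,"tz":120,"spin":0},
  {"claw":91,"tx":0,"ty":0,"tz":120,"spin":0},
  {"claw":0,"tx":-50,"ty":-20,"tz":120,"spin":0},
  {"claw":0,"tx":-100,"ty":-44,"tz":120,"spin":0},
  {"claw":0,"tx":-150,"ty":-66,"tz":120,"spin":0},
  {"claw":0,"tx":-177,"ty":-77,"tz":120,"spin":0},
  {"claw":0,"tx":-177,"ty":-77,"tz":80,"spin":0},
  {"claw":0,"tx":-177,"ty":-77,"tz":40,"spin":0},
  {"claw":0,"tx":-177,"ty":-77,"tz":20,"spin":0},
  {"claw":0,"tx":-177,"ty":-77,"tz":20,"spin":0},
  {"claw":0,"tx":-177,"ty":-77,"tz":20,"spin":0},
])

```text
clock: 9.32
eef_pos: [0.4428, -0.2578, 0.0957]
tcp_rot: [-0.08, -3.14, -0.0]
force: [-0.2, 0.6, 1.3]
finger_gap: 0.0038
gripper_force: 0.0
```

```bash
python3 - <<'E'
from h import *
s=bot.state();print(s['clock'],s['eef_pos'],s['force'],s['finger_gap'])
a=bot.camera('scene')[190:400,90:350,::-1];b=bot.camera('side')[150:360,260:520,::-1]
cv2.imwrite('pics/p2.png',cv2.resize(np.hstack([a,b]),None,fx=1.5,fy=1.5))
E
```

```text
9.325 [ 0.44280352 -0.25778577  0.09569632] [-0.15657498  0.62557106  1.25679743] 0.0038347269592509873
```

View pics/p2.png

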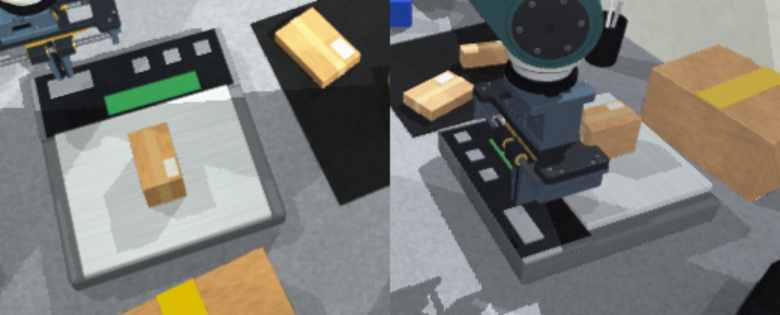

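The carton stands upright mid-plate (about (157,165) in the left picture) and the fingers hover over the bar key. I'll descend carefully.

>>> drive_tool([
  {"claw":0,"tx":0,"ty":0,"tz":-20,"spin":0},
  {"claw":0,"tx":0,"ty":0,"tz":-33,"spin":0},
  {"claw":0,"tx":0,"ty":0,"tz":-37,"spin":0},
  {"claw":0,"tx":0,"ty":0,"tz":-38,"spin":0},
  {"claw":0,"tx":0,"ty":0,"tz":-38,"spin":0},
  {"claw":0,"tx":0,"ty":0,"tz":-38,"spin":0},
])

```text
clock: 10.18
eef_pos: [0.443, -0.2579, 0.0578]
tcp_rot: [0.08, 3.14, -0.0]
force: [0.6, 0.9, 0.0]
finger_gap: 0.0008
gripper_force: 0.0
```

>>> drive_tool([
  {"claw":0,"tx":0,"ty":0,"tz":-1,"spin":0},
  {"claw":0,"tx":0,"ty":0,"tz":-2,"spin":0},
  {"claw":0,"tx":0,"ty":0,"tz":-3,"spin":0},
  {"claw":0,"tx":0,"ty":0,"tz":-3,"spin":0},
])

```text
clock: 10.68
eef_pos: [0.4427, -0.2578, 0.0544]
tcp_rot: [-0.08, -3.14, -0.0]
force: [-0.4, -0.8, -0.9]
finger_gap: 0.0
gripper_force: 0.0
```

>>> drive_tool([
  {"claw":0,"tx":0,"ty":0,"tz":-0.5,"spin":0},
  {"claw":0,"tx":0,"ty":0,"tz":-1,"spin":0},
  {"claw":0,"tx":0,"ty":0,"tz":-1,"spin":0},
  {"claw":0,"tx":0,"ty":0,"tz":-1,"spin":0},
])

```text
clock: 11.18
eef_pos: [0.4428, -0.2578, 0.0535]
tcp_rot: [0.08, 3.141, -0.0]
force: [-0.5, -0.3, 3.3]
finger_gap: 0.0007
gripper_force: 1.9
```

Contact, 3.3 N. Go 1.5 mm further and hold.

>>> drive_tool([
  {"claw":0,"tx":0,"ty":0,"tz":-0.5,"spin":0},
  {"claw":0,"tx":0,"ty":0,"tz":-1,"spin":0},
  {"claw":0,"tx":0,"ty":0,"tz":-1.5,"spin":0},
  {"claw":0,"tx":0,"ty":0,"tz":-1.5,"spin":0},
  {"claw":0,"tx":0,"ty":0,"tz":-1.5,"spin":0},
])

```text
clock: 11.8
eef_pos: [0.4428, -0.2578, 0.0522]
tcp_rot: [-0.08, -3.14, -0.0]
force: [-3.3, 2.1, 11.0]
finger_gap: 0.0005
gripper_force: 5.6
```

>>> drive_tool([
  {"claw":0,"tx":0,"ty":0,"tz":-0.3,"spin":0},
  {"claw":0,"tx":0,"ty":0,"tz":-0.3,"spin":0},
  {"claw":0,"tx":0,"ty":0,"tz":-0.3,"spin":0},
  {"claw":0,"tx":0,"ty":0,"tz":-0.3,"spin":0},
])

```text
clock: 12.3
eef_pos: [0.4428, -0.2578, 0.0521]
tcp_rot: [-0.08, -3.14, -0.0]
force: [-5.1, 3.2, 16.1]
finger_gap: 0.0006
gripper_force: 8.4
```

>>> drive_tool([
  {"claw":0,"tx":0,"ty":0,"tz":15,"spin":0},
  {"claw":0,"tx":0,"ty":0,"tz":60,"spin":0},
  {"claw":0,"tx":0,"ty":0,"tz":110,"spin":0},
  {"claw":0,"tx":0,"ty":0,"tz":130,"spin":0},
  {"claw":0,"tx":0,"ty":0,"tz":130,"spin":0},
  {"claw":0,"tx":0,"ty":0,"tz":130,"spin":0},
  {"claw":0,"tx":0,"ty":0,"tz":130,"spin":0},
])

```text
clock: 13.18
eef_pos: [0.4422, -0.2574, 0.1805]
tcp_rot: [-0.08, -3.139, -0.002]
force: [-0.1, -0.5, 0.2]
finger_gap: 0.0006
gripper_force: 0.0
```

```bash
python3 - <<'E'
from h import *
s=bot.state();print(s['clock'],s['eef_pos'],s['force'])
a=bot.camera('scene')[190:400,90:350,::-1];b=bot.camera('side')[150:360,260:520,::-1]
cv2.imwrite('pics/p3.png',cv2.resize(np.hstack([a,b]),None,fx=1.5,fy=1.5))
E
```

```text
13.175 [ 0.4422089  -0.25741956  0.1804919 ] [-0.12880417 -0.54981266  0.21473987]
```

View pics/p3.png

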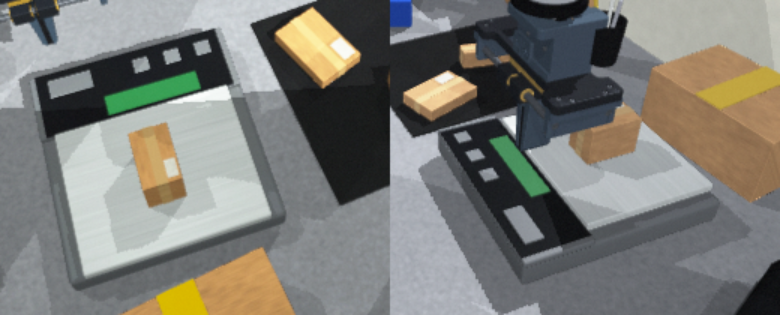

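The carton still stands upright mid-plate (157,165), and the gripper is clear of everything.

```bash
python3 -c "
from cell import bot
print(bot.job_done())"
```

```text
the job is handed in; nothing more can be done
None
```

The carton stands upright in the middle of the plate, the bar key was pressed and held at about 11–16 N without touching the square keys, and the job is handed in (no verdict came back).

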